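Latch the spice mill, switch it on and hold the run button

TASK

Run the spice mill, pressing only with the fingertips: first push the raised latch on the mill's lid down until it lies flat, then press the raised half of the rocker switch on the console so that it tips fully over, then press the large round button on the console fully down. Finish while still holding the large button down. Do not press the small round button, and leave the tumbler, the jar and the pestle standing where they are; lift nothing.

Things in the scene. Friction and masses are not known exactly. Their poses are not given: they have to be found in the camera images.
- mill: spice mill fixed to the table: white base 170 x 170 x 70 mm, steel drum 144 mm across, grey lid 152 mm across, its top 152 mm above the table. Origin: centre of the underside, on the table; z up. The latch runs from above the lid's centre towards the mill's -x (the robot's side)
- latch_hinge (a point): middle of the latch's hinge line, on the mill's centre axis 162 mm above the table; the line is parallel to the mill's y. Two small steel lugs beside it reach 168 mm above the table
- latch (a joint): angle by which the latch has been pushed down (rad): starts between 0 and 0.15 (standing up at 40 degrees or a little less), 0.7 is flat on the lid, its stop. Stiff hinge: needs about 3.5 N pressed down 45 mm from the hinge, and stays where it is left
- latch_pad (a point): middle of the latch's upper face, 55 mm along it from the hinge; moves with it. The latch is a steel flap 82 mm long from hinge to tip, 36 mm wide, 6 mm thick, with an 8 mm round bead at the tip. When flat, its upper face is 165 mm above the table and its tip points to the mill's -x
- console: low grey control box fixed to the table, 120 (x) x 250 (y) x 45 (z) mm. Origin: centre of its underside on the table. On its top stand three units (black housings, white paddle and buttons) in a row along its y axis, 75 mm apart (up to 15 mm out of line in x), in any order: the rocker switch, the large button, the small button
- rocker_unit: rocker switch on the console: frame 70 (x) x 44 (y) x 8 mm. Origin: centre of the frame's underside, 45 mm above the table; axes as the console's, x away from the robot. The paddle, 58 (x) x 34 (y) mm, has a shallow V top and tips about y, 10 mm above the origin. At the start its -x half (nearer the robot) is level, its +x half raised, the end about 9 mm higher
- rocker (a joint): angle by which the rocker has been tipped (rad): starts between 0 and 0.03, 0.3 is fully over, its stop: then the +x half lies level, its top 16 mm above the unit's origin. Needs about 3 N at 20 mm from the axis and stays where it is left
- rocker_pad (a point): centre of the top face of the raised (+x) half, 20 mm along it from the tipping axis; where to press. It moves with the paddle
- run_button_unit: the large round button's housing on the console's top, 58 mm diameter, 12 mm high. Origin: centre of its underside, 45 mm above the table; z up
- run_button (a joint): how far the large button is pressed (m): 0 released, 0.008 fully down at its stop. A spring returns it: 1.8 N to start, 6 N at the stop
- run_button_top (a point): centre of the large button's flat top, 36 mm diameter, 26 mm above its unit's origin when released (71 mm above the table), 18 mm when fully down. It moves with the button
- small_button (a joint): how far the small button (20 mm diameter, in a housing of 42 mm diameter, same height as the large one) is pressed (m): 0 released, 0.006 down. To be left alone
- small_button_top (a point): centre of the small button's top, 71 mm above the table
- tumbler: loose steel tumbler, 66 mm diameter, 85 mm high, origin at the centre of its underside; to be left alone
- jar: loose spice jar with brass lid, 48 mm diameter, 62 mm high, origin at the centre of its underside; to be left alone
- pestle: loose wooden pestle standing on its foot, 42 mm diameter, 75 mm high, origin at the centre of its underside; to be left alone
There are look-alikes about, which are no part of the job. Of the things like the mill, leave any that is blue; of the rest the larger one is meant.

How it is judged (in metres and radians):
On the way, in this order (a step that is already met when the one before it is completed fails the run):
1. the latch is pushed down flat by the fingers (value of joint latch above 0.62 rad and contact force between the fingers and mill above 0.5 N), for 0.05 s.
2. the rocker is tipped fully over by the fingers (value of joint rocker above 0.24 rad and contact force between the fingers and rocker_unit above 0.5 N), for 0.05 s.
3. the large button is pressed down by the fingers (value of joint run_button above 0.0055 m and contact force between the fingers and run_button_unit above 0.5 N), for 0.2 s.
At the end, for the whole second after the job is handed in: latch pushed to at least 0.62 of its 0.70 rad, rocker tipped at least 0.24 of 0.30 rad, and the large button held at least 5.5 of its 8 mm down by the fingers (over 1.5 N); small button untouched; tumbler, jar and pestle upright within 25 mm of where they were (value of joint latch above 0.62 rad and value of joint rocker above 0.24 rad and value of joint run_button above 0.0055 m and contact force between the fingers and run_button_unit above 1.5 N and value of joint small_button below 0.002 m and distance of each of tumbler, jar, pestle from where it was at the start of the episode below 0.025 m and angle between each of tumbler, jar, pestle's own z axis and vertical below 0.2 rad); the arm keeps its last pose, push and grip.
It fails at once if the rocker is tipped before the latch is down (value of joint rocker above 0.12 rad and value of joint latch below 0.6 rad).
It fails at once if the large button is pressed before the rocker is over (value of joint run_button above 0.003 m and value of joint rocker below 0.22 rad).
It fails at once if the small button is pressed (value of joint small_button above 0.003 m).
It fails at once if the tumbler, jar or pestle is shoved, tipped, lifted or carried (distance of any of tumbler, jar, pestle from where it was at the start of the episode above 0.025 m or height (world z) of any of tumbler, jar, pestle above 0.012 m or angle between any of tumbler, jar, pestle's own z axis and vertical above 0.25 rad).
It also fails if it takes over 50 s, if anything falls off the work surface, if the arm or the gripper's body presses on something with over 40 N, if the wrist force passes 120 N, or if a joint passes its speed limit or range.

ROBOT

A 7-joint arm with a two-finger parallel gripper is mounted at the origin on the work surface. World frame = base frame: x ahead of the robot, y to its left, z up, the work surface at z = 0. Lengths are in mm, angles in rad, forces in N, time in s.
With the tool pointing down it reaches from about 400 to 875 mm from the base axis. Payload 4.4 kg.
Tool frame: the origin (TCP) lies at the very end of the fingers, on their centre line; the grasp point (between the pads) lies 19 mm behind it; z points along the fingers, y is the direction in which the jaws open and shut (so a half turn about z gives the same grasp; the last joint's range is limited). The gripper opens to 85 mm and grips with 20 to 120 N. Pads are 22 mm wide; open, the fingers measure 114 mm over their backs; the gripper's body (76 mm by 85 mm) begins 54 mm behind the grasp point. The pads swing forward as they close: fully open they stand 13 mm farther back than shut.
Start: joints at [-1.173, 0.628, 0.038, 1.517, -0.027, 0.996, -0.02], TCP at [290.757, 581.359, 231.313] pointing down, gripper open.
Joint ranges: [-3.06, 3.06], [-0.37, 2.12], [-1.25, 1.32], [0.18, 2.47], [-1.1, 4.24], [0.23, 1.98], [-2.94, 2.94]. Speed limits (rad/s): [2.57, 2.57, 3.14, 3.14, 3.14, 3.14, 3.14].

INTERFACE

Orientations are given as [roll, pitch, yaw] about the fixed x, y, z axes, in that order (R = Rz(yaw) Ry(pitch) Rx(roll)).
In Python, from cell import ctrl gives the robot as it stands.
- The arm moves only by the shell command python3 -m crank 'ROWS' [OPENING]. ROWS is JSON, a list that holds one entry, the list of rows, each a list of 6 numbers: the shift along the tool's x, y, z in units of 30 mm (1.0 is 30 mm), then the turn, a rotation vector about the tool's x, y, z in units of 6 degrees (1.0 is 6 degrees). In form: [[[tx, ty, tz, rx, ry, rz], ...]]. A call has 1 to 12 rows; each row shifts and turns the pose as measured when the row begins, along the tool's axes as they then stand; what a row does not reach is not made up. A row lasts 1/12 s, in which the tool goes at most 41.7 mm and 7.16 degrees, less where a joint would pass 70% of its speed; a pose out of reach is approached as far as the arm can. A call is refused whole if a number of a shift passes 1 or a number of a turn 1, either way. A call with a gripper value outside its range is refused whole. OPENING is the gripper command: -1 is fully open, 1 is shut, values between are in proportion, set as the call begins (- or left out, the last holds). The fingers move at their own pace and stop on an object; the grip force is fixed at half the most. Time passes only in rows, so rows that do not move let the fingers close. It gives the time, the measured TCP pose, the force and the opening at its end, in the units of the state.
- ctrl.read_state(): the state, without advancing time (a new reading comes with each control period).
- ctrl.get_image(name): name is "scene" or "top" or "wrist"; returns a dict with "color" (420x560x3 uint8, red, green, blue), "depth" (420x560 float32, mm along the optical axis (not along the pixel's ray), 0 where there is no reading), "camera_matrix" (3x3 intrinsics, pixels), "R" (3x3) and "t" (3): a world point X has camera coordinates R X + t. Camera axes: x right, y down, z forward; pixel columns grow to the right and rows downward; lengths in mm; the calibration is good to about 2 mm. The wrist camera is an equidistant fisheye: a pixel r from the principal point sees the ray r / f radians off the axis. A picture is of the moment at which its call begins.
- ctrl.finish_job(): hands the job in, once; it reports no verdict.
Trained networks look in a picture, given as the dict that the camera call returned (one of the last four; its "shot" number tells which), for a name from the list of things; names that differ only in an ending like _2 or _b are one class to them, and where a whole thing is asked for, a point or a joint stands for the part that bears it (a point fixed in the world has none). Each returns a list of dicts, best first, with "conf" (0 to 1); they miss things now and then, are a little off and sometimes report something else, mostly with a low value. They report only what shows in the picture. A call takes as long as a camera call. They do not tell look-alikes from the thing itself.
- ctrl.search_frame(query, picture): "extent" ([centre column, centre row, width, height] in pixels, round what is visible of it).
The state is a dict: "clock": time; "qpos": joint angles; "qd": joint speeds; "tau": joint torques, N m; "eef_pos": TCP position; "tool_rot": TCP orientation; "force": force on the tool from outside, world axes, zero at the start; "torque": the same for the moment, N m; "width": finger opening in mm.
Only numpy, scipy, OpenCV 4.12 (cv2) and the standard library are available. Lean on these libraries where they do the work, as an engineer would, in place of code of your own. Each camera call takes 0.05 s, during which the arm holds its last target. There are 200 camera calls.

## Working session

There is one attempt and no reset: what is moved stays moved. The work goes in short steps, Python scripts to look and compute and a shell command to move; the robot and the scene stay as the last step left them, time stands still between calls to the robot, and variables do not carry over. Pictures are saved under pics/ and viewed, about 8 in all and at most 12, crops included, and the job is handed in when it is done.

```bash
mkdir -p pics; cat > h.py <<'E'
import numpy as np, cv2
from cell import ctrl
def save(p,n): cv2.imwrite('pics/'+n, p['color'][:,:,::-1])
def world(p,u,v,d=None):
    K=p['camera_matrix']; d=p['depth'][int(round(v)),int(round(u))] if d is None else d
    c=np.array([(u-K[0,2])/K[0,0],(v-K[1,2])/K[1,1],1])*d
    return p['R'].T@(c-p['t'])
def cloud(p):
    K=p['camera_matrix'];d=p['depth'];v,u=np.mgrid[:d.shape[0],:d.shape[1]]
    c=np.stack([(u-K[0,2])/K[0,0]*d,(v-K[1,2])/K[1,1]*d,d],-1)
    w=(c-p['t'])@p['R']; w[d==0]=np.nan; return w
E
python3 - <<'E'
from h import *
print(ctrl.read_state())
ims=[]
for n in ['top','scene']:
    p=ctrl.get_image(n); save(p,n+'0.png')
    w=cloud(p)
    for q in ['mill','latch','console','rocker_unit','run_button_unit','small_button','tumbler','jar','pestle']:
        for r in ctrl.search_frame(q,p)[:4]:
            e=r['extent']; 
            print(n,q,round(r['conf'],2),np.round(e),np.round(w[min(419,int(e[1])),min(559,int(e[0]))]))
E
```

```text
{'clock': 0.0, 'qpos': array([-1.1727957 ,  0.62932103,  0.03844776,  1.5183732 , -0.0269773 ,
        0.99626498, -0.02003968]), 'qd': array([-1.38287362e-03, -3.55805332e-05,  3.68236740e-04,  4.31069153e-04,
        3.49035509e-04, -3.03688681e-04, -9.12786743e-04]), 'tau': array([-9.13573285e-05, -5.63406587e+01,  1.22595571e+00, -1.93447709e+01,
        1.09500729e-02,  1.06262232e-02, -6.85269271e-06]), 'eef_pos': array([290.4861441 , 580.79283099, 230.40378511]), 'tool_rot': array([-3.13974483e+00,  4.55258969e-05,  2.67775992e+00]), 'force': array([ 0.59257934,  0.40265646, -0.53961831]), 'torque': array([ 0.03700909,  0.02963018, -0.00846887]), 'width': 85.01740433417734}
top mill 0.81 [421. 295.  74.  68.] [ 336. -321.  117.]
top mill 0.76 [380. 203.  88.  79.] [ 544. -234.  151.]
top latch 0.7 [393. 207.  20.  28.] [ 528. -254.  188.]
top latch 0.59 [438. 303.  15.  22.] [ 319. -346.  145.]
top latch 0.58 [168. 319.  34.  34.] [307. 230. 192.]
top latch 0.38 [225. 193.   7.  10.] [597. 128.  69.]
top console 0.58 [197. 197. 105.  48.] [589. 195.  69.]
top console 0.54 [167
[... 1032 characters left out ...]
e latch 0.38 [356. 205.  22.  17.] [593. 264.  54.]
scene console 0.8 [341. 224.  86.  51.] [630. 179.  42.]
scene console 0.73 [341. 213.  22.  16.] [616. 188.  68.]
scene rocker_unit 0.8 [355. 205.  23.  18.] [594. 262.  59.]
scene run_button_unit 0.54 [342. 213.  20.  16.] [616. 192.  70.]
scene small_button 0.61 [321. 216.   8.   8.] [596. 125.  70.]
scene small_button 0.45 [342. 215.  20.  14.] [616. 193.  58.]
scene tumbler 0.91 [248. 203.  22.  33.] [411. -16.  67.]
scene tumbler 0.56 [340. 225.  86.  53.] [634. 168.  46.]
scene jar 0.67 [357. 203.  21.  14.] [594. 266.  61.]
scene jar 0.62 [286. 240.  11.  20.] [600.   4.  36.]
scene pestle 0.56 [313. 278.  20.  27.] [771. -26.  49.]
```

```bash
python3 - <<'E'
import cv2,numpy as np
a=cv2.imread('pics/top0.png');b=cv2.imread('pics/scene0.png')
c=np.vstack([cv2.resize(a[110:370,110:490],(788,540))])
cv2.imwrite('pics/topc.png',c)
cv2.imwrite('pics/scenec.png',cv2.resize(b[110:330,90:410],(800,550)))
E
```

```text
(no output)
```

View pics/topc.png

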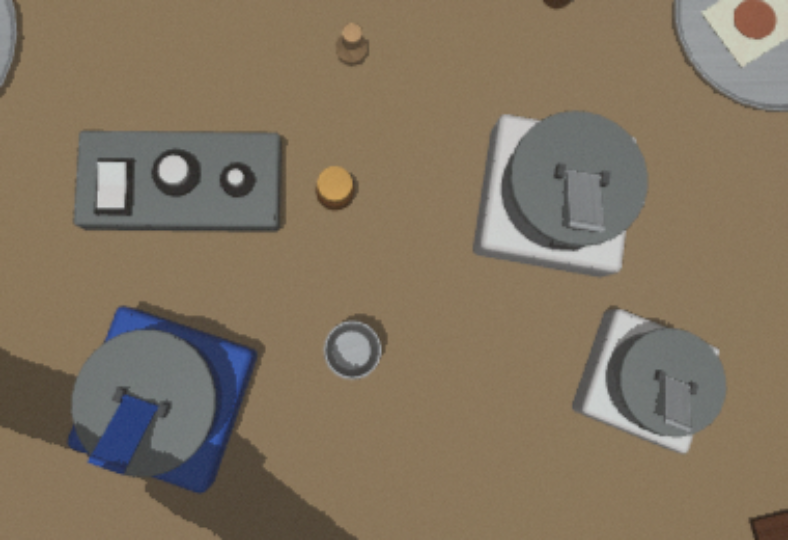

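View pics/scenec.png

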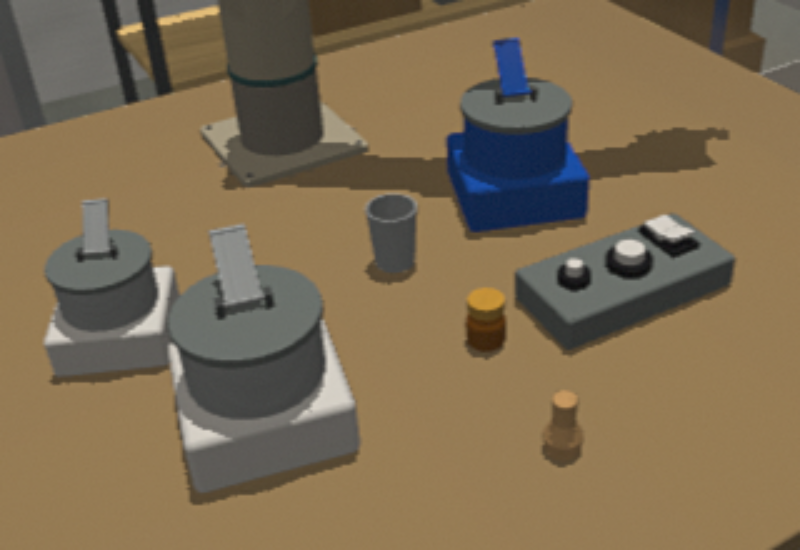

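Top crop: the candidates are the large white mill (full-frame px 380,203), the small white mill (421,295) and the blue mill (~180,300). The large white one is the one meant, being non-blue and larger; the crop confirms it. On the console, left to right: rocker (166,198), large button (197,194), small button (225,197).

```bash
cat > m.py <<'E'
from h import *
for n in ['top','scene']:
    p=ctrl.get_image(n); w=cloud(p).reshape(-1,3); col=p['color'].reshape(-1,3).astype(int)
    def box(x0,x1,y0,y1,z0,z1): return (w[:,0]>x0)&(w[:,0]<x1)&(w[:,1]>y0)&(w[:,1]<y1)&(w[:,2]>z0)&(w[:,2]<z1)
    def rect(m): return cv2.minAreaRect(w[m][:,:2].astype(np.float32))
    def circ(m): return cv2.minEnclosingCircle(w[m][:,:2].astype(np.float32))
    m=box(430,660,-350,-130,146,157); print(n,'lid',m.sum(),circ(m),np.median(w[m][:,2]))
    m=box(430,660,-350,-130,60,76); print(' base',rect(m))
    m=box(430,660,-350,-130,172,230); L=w[m]; print(' latch',m.sum(),rect(m),L.min(0),L.max(0)); print('  top end',L[L[:,2]>np.percentile(L[:,2],90)].mean(0), 'pts', L.mean(0), np.linalg.svd(L-L.mean(0))[2])
    m=box(480,700,40,340,40,49); print(' console',rect(m), np.median(w[m][:,2]))
    br=col.min(1)>130
    for nm,y0,y1 in [('rock',245,310),('run',170,225),('small',105,150)]:
        m=box(540,650,y0,y1,58,85)&br; print(' ',nm,m.sum(),circ(m) if nm!='rock' else rect(m),np.median(w[m],axis=0),w[m].min(0),w[m].max(0))
    for nm,x,y in [('tum',390,-4),('jar',590,0),('pes',760,-22)]:
        m=box(x-60,x+60,y-60,y+60,12,120); print(' ',nm,circ(m),w[m][:,2].max())
E
python3 m.py
```

```text
top lid 2830 ((562.8735961914062, -258.7995300292969), 76.31005096435547) 150.89638734172297
 base ((562.5712890625, -258.237060546875), (169.6970672607422, 169.76296997070312), 78.22416687011719)
 latch 387 ((525.5574951171875, -250.84194946289062), (36.53601837158203, 59.60285568237305), 78.3455810546875) [ 494.0967921  -272.6003649   172.17884843] [ 555.36339206 -227.44691405  211.53275669]
  top end [ 500.31998241 -245.89309167  208.30364533] pts [ 523.21860971 -249.58850261  191.73720338] [[-0.81523793  0.16668007  0.55462138]
 [ 0.1900297   0.98165295 -0.01569101]
 [-0.54706109  0.09260263 -0.83195488]]
 console ((596.5640869140625, 203.86671447753906), (249.53074645996094, 120.06057739257812), 87.71107482910156) 43.937447550786246
  rock 285 ((585.8177490234375, 279.46893310546875), (34.05207824707031, 53.4157829284668), 88.69578552246094) [587.84957119 280.24612989  62.12738869] [559.0161795  261.92129332  58.20834629] [612.24449982 296.4378878   71.00681571]
  run 144 ((601.4656982421875, 204.58348083496094), 17.411542892456055) [601.72566396 204.37452555  70.01637663] [585.
[... 1438 characters left out ...]
257.99256964  58.01860179] [612.83912966 295.49840951  67.45428419]
  run 63 ((603.515625, 202.10679626464844), 17.887048721313477) [602.98154168 201.81111097  69.2123083 ] [587.05379648 186.64944817  67.13267359] [618.90060641 217.37975979  71.46944418]
  small 19 ((589.982421875, 126.7586669921875), 10.061999320983887) [591.4248174  127.94116229  69.13038692] [581.45471885 117.02839296  66.1011986 ] [599.45496134 136.20195303  71.55461389]
  tum ((383.899658203125, -5.1409454345703125), 35.221710205078125) 87.15240880560788
  jar ((585.115478515625, 8.325738906860352), 25.303510665893555) 64.3832789195627
  pes ((772.3404541015625, -17.96651268005371), 19.585418701171875) 74.73567999014428
```

```bash
python3 -m crank '[[[0,0,-0.5,0,0,-0.82],[0,0,-0.5,0,0,-0.82],[0,0,-0.5,0,0,-0.82]]]' 1; python3 -m crank '[[[0,-0.5,0,0,0,0],[-0.4,-0.9,0,0,0,0],[-0.5,-1,0,0,0,0],[-0.5,-1,0,0,0,0],[-0.5,-1,0,0,0,0],[-0.5,-1,0,0,0,0],[-0.5,-1,0,0,0,0],[-0.5,-1,0,0,0,0]]]'
```

```text
clock: 1.35
eef_pos: [289.4, 579.0, 273.5]
tool_rot: [-3.133, -0.001, 2.945]
force: [-0.3, -0.9, -0.5]
width: 51.5
clock: 2.02
eef_pos: [345.8, 343.9, 276.5]
tool_rot: [3.134, -0.002, 2.963]
force: [0.6, -0.8, -0.0]
width: -0.2
```

```bash
python3 -m crank '[[[-0.53,-1,0,0,0,0],[-0.53,-1,0,0,0,0],[-0.53,-1,0,0,0,0],[-0.53,-1,0,0,0,0],[-0.53,-1,0,0,0,0],[-0.53,-1,0,0,0,0],[-0.53,-1,0,0,0,0],[-0.53,-1,0,0,0,0],[-0.53,-1,0,0,0,0],[-0.53,-1,0,0,0,0],[-0.53,-1,0,0,0,0],[-0.53,-1,0,0,0,0]]]'; python3 -m crank '[[[-0.5,-0.9,0,0,0,0],[-0.5,-0.9,0,0,0,0],[-0.4,-0.7,0,0,0,0],[-0.2,-0.4,0,0,0,0],[0,0,0,0,0,0]]]'
```

```text
clock: 3.02
eef_pos: [473.9, -63.9, 277.1]
tool_rot: [3.129, 0.006, 2.966]
force: [0.1, 1.5, -0.5]
width: 0.2
clock: 3.43
eef_pos: [507.9, -173.1, 277.3]
tool_rot: [3.134, 0.012, 2.954]
force: [0.0, 0.2, 0.3]
width: -0.2
```

```bash
python3 -m crank '[[[-0.3,-0.8,0,0,0,0.19],[-0.3,-0.8,0,0,0,0],[-0.23,-0.8,0,0,0,0],[0,0,0,0,0,0],[0,0,0,0,0,0]]]'; python3 - <<'E'
from h import *
s=ctrl.read_state(); print(s['eef_pos'],s['tool_rot'],s['force'],s['qpos'])
p=ctrl.get_image('scene'); save(p,'s1.png'); cv2.imwrite('pics/s1c.png',cv2.resize(p['color'][100:330,90:410,::-1],(800,575)))
E
```

```text
clock: 3.85
eef_pos: [518.3, -246.8, 276.7]
tool_rot: [3.13, 0.01, 2.936]
force: [-0.6, 0.6, 0.5]
width: -0.2
[ 518.34532944 -246.80550727  276.68510847] [3.13013097 0.01012957 2.93641216] [-0.58178567  0.58131241  0.46364489] [ 0.28420737  0.47105274  0.18030645  1.68776344 -0.11408496  0.98521634
  1.87352199]
```

View pics/s1c.png

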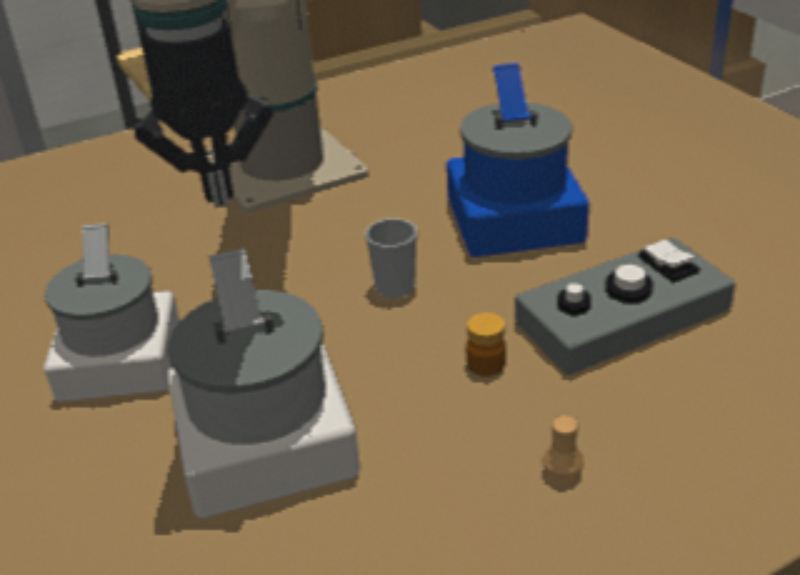

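The gripper is shut and stands above the large white mill's latch (crop px ~215,200 over the flap at 235,290). I'm descending.

```bash
python3 -m crank '[[[0,-0.1,0.8,0,0,0],[0,0,0.8,0,0,0],[0,0,0.3,0,0,0],[0,0,0,0,0,0]]]'; python3 -m crank '[[[0,0,0.3,0,0,0],[0,0,0.3,0,0,0],[0,0,0.3,0,0,0],[0,0,0.3,0,0,0]]]'
```

```text
clock: 4.23
eef_pos: [519.9, -244.2, 220.1]
tool_rot: [3.129, 0.014, 2.942]
force: [-0.5, 0.8, 0.5]
width: -0.1
clock: 4.57
eef_pos: [523.8, -242.2, 186.0]
tool_rot: [3.129, 0.021, 2.946]
force: [-1.0, -0.6, 4.2]
width: -0.0
```

```bash
python3 -m crank '[[[0.05,-0.15,0.25,0,0.19,0],[0.05,-0.15,0.25,0,0,0],[0,0,0.2,0,0,0],[0,0,0.1,0,0,0]]]'
```

```text
clock: 4.9
eef_pos: [520.1, -249.4, 163.9]
tool_rot: [3.126, 0.001, 2.947]
force: [-12.8, 9.7, 54.1]
width: -0.0
```

```bash
python3 -m crank '[[[0,0,0,0,0,0],[0,0,-0.3,0,0,0],[0,0,-0.8,0,0,0],[0,0,-0.8,0,0,0],[0,0,-0.4,0,0,0],[0,0,0,0,0,0]]]'; python3 - <<'E'
from h import *
s=ctrl.read_state(); print(s['eef_pos'],s['tool_rot'],s['force'])
for n in['scene']:
    w=cloud(ctrl.get_image(n)).reshape(-1,3)
    d=w-[564.5,-259.5,0]; a=-d[:,0]*.978+d[:,1]*.208; b=d[:,0]*.208+d[:,1]*.978
    for r in range(10,95,10):
        m=(abs(a-r)<5)&(abs(b)<12)&(w[:,2]>140)&(w[:,2]<215); print(r,m.sum(),np.median(w[m][:,2]))
E
```

```text
clock: 5.4
eef_pos: [517.4, -254.1, 235.7]
tool_rot: [3.128, -0.002, 2.943]
force: [0.4, -0.7, 0.3]
width: -0.1
[ 517.37682915 -254.09773485  235.65253976] [ 3.12804588e+00 -1.99093279e-03  2.94309359e+00] [ 0.38997396 -0.67398944  0.25646498]
10 38 163.15077106245394
20 19 164.13614718020017
30 26 163.6091015057224
40 21 163.88754062627814
50 21 164.09337665232067
60 23 164.09021995003366
70 20 163.76785129049722
80 11 164.2433055699763
90 0 nan
  return _methods._mean(a, axis=axis, dtype=dtype,
  ret = ret.dtype.type(ret / rcount)
```

```bash
python3 -m crank '[[[0,0.4,0,0.13,0,-0.75],[-0.1,0.8,0,0,0,-0.75],[-0.12,1,0,0,0,0],[-0.12,1,0,0,0,0],[-0.12,1,0,0,0,0],[-0.12,1,0,0,0,0],[-0.12,1,0,0,0,0],[-0.12,1,0,0,0,0],[-0.12,1,0,0,0,0],[-0.12,1,0,0,0,0],[-0.12,1,0,0,0,0],[-0.12,1,0,0,0,0]]]'; python3 -m crank '[[[-0.1,0.9,0,0,0,0],[-0.1,0.9,0,0,0,0],[-0.1,0.8,0,0,0,0],[-0.1,0.4,0,0,0,0],[0,0,0,0,0,0],[0,0,0,0,0,0]]]'
```

```text
clock: 6.45
eef_pos: [561.7, 99.2, 218.1]
tool_rot: [3.14, -0.028, 3.118]
force: [0.9, -0.0, -0.2]
width: 0.1
clock: 6.95
eef_pos: [566.7, 210.9, 209.1]
tool_rot: [3.135, -0.044, -3.136]
force: [-0.3, 0.7, -0.6]
width: -0.5
```

```bash
python3 -m crank '[[[-0.3,0.5,0,0.06,-0.42,0.44],[-0.35,0.8,0.1,0,0,0],[-0.35,0.7,0.2,0,0,0],[-0.2,0.2,0.2,0,0,0],[0,0,0,0,0,0],[0,0,0,0,0,0]]]'
```

```text
clock: 7.45
eef_pos: [605.4, 263.2, 190.4]
tool_rot: [-3.13, -0.003, 3.087]
force: [0.6, -0.9, -0.2]
width: -0.1
```

```bash
python3 -m crank '[[[0,0.25,0.7,-0.1,0,-0.13],[0,0.25,0.8,0,0,0],[0,0,0.8,0,0,0],[0,0,0.6,0,0,0],[0,0,0,0,0,0],[0,0,0,0,0,0]]]';  python3 - <<'E'
from h import *
s=ctrl.read_state(); print(s['eef_pos'],s['tool_rot'],s['force'])
p=ctrl.get_image('scene'); cv2.imwrite('pics/s2c.png',cv2.resize(p['color'][130:270,270:430,::-1],(686,600)))
E
```

```text
clock: 7.95
eef_pos: [607.2, 262.3, 103.6]
tool_rot: [-3.133, -0.002, 3.088]
force: [-0.0, 0.6, 0.9]
width: 0.0
[607.24574042 262.30981845 103.57935861] [-3.13293532e+00 -1.66813712e-03  3.08785113e+00] [-0.04777556  0.64981196  0.89573535]
```

View pics/s2c.png

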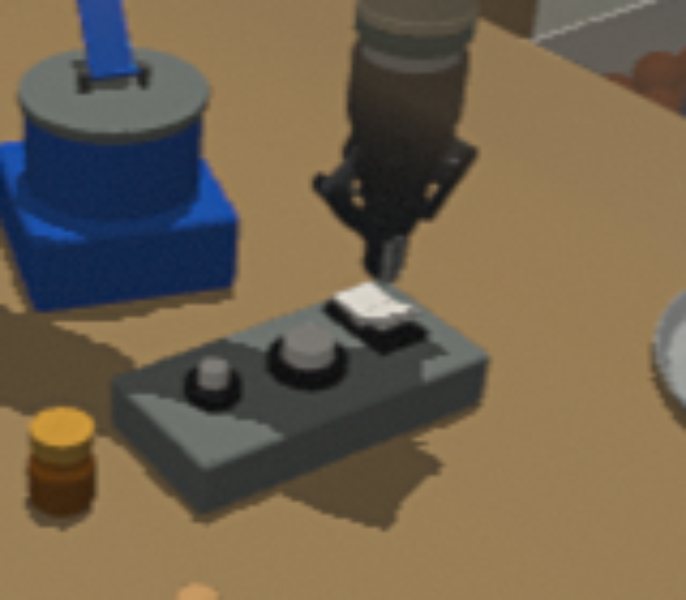

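The fingers (crop px 385,275) hang above the rocker unit (375,310), still about 15 mm short in y. I'll correct that before pressing.

```bash
python3 -m crank '[[[0,0.35,0,-0.08,0,-0.13],[0,0.2,0,0,0,0],[0,0,0,0,0,0],[0,0,0,0,0,0]]]'
```

```text
clock: 8.33
eef_pos: [610.8, 279.3, 108.8]
tool_rot: [3.139, 0.004, 3.1]
force: [-0.5, -0.4, -0.4]
width: 0.4
```

```bash
python3 -m crank '[[[0.15,0,0.3,0,0,0],[0.05,0,0.3,0,0,0],[0,0,0.2,0,0,0],[0,0,0,0,0,0],[0,0,0,0,0,0]]]'
```

```text
clock: 8.75
eef_pos: [604.3, 280.8, 83.4]
tool_rot: [3.137, 0.006, 3.102]
force: [-0.4, -0.4, 0.9]
width: 0.1
```

```bash
python3 -m crank '[[[-0.05,-0.1,0.25,0,0,0],[0,-0.05,0.25,0,0,0],[0,0,0.2,0,0,0],[0,0,0.15,0,0,0]]]'
```

```text
clock: 9.08
eef_pos: [609.2, 276.6, 60.2]
tool_rot: [3.135, 0.012, 3.101]
force: [-15.0, -4.3, 52.8]
width: -0.2
```

```bash
python3 -m crank '[[[0,0,0,0,0,0],[0,0,-0.4,0,0,0],[0,0,-0.6,0,0,0],[0,0,-0.3,0,0,0],[0,0,0,0,0,0],[0,0,0,0,0,0]]]'; python3 - <<'E'
from h import *
s=ctrl.read_state(); print(s['eef_pos'],s['tool_rot'],s['force'])
p=ctrl.get_image('scene'); cv2.imwrite('pics/s3c.png',cv2.resize(p['color'][150:270,270:430,::-1],(800,600),interpolation=cv2.INTER_CUBIC))
w=cloud(p).reshape(-1,3); br=p['color'].reshape(-1,3).min(1)>90
for x in range(560,620,8):
    m=br&(abs(w[:,0]-x)<4)&(abs(w[:,1]-277)<12)&(w[:,2]>50)&(w[:,2]<80); print(x,m.sum(),w[m][:,2].mean() if m.any() else None)
E
```

```text
clock: 9.58
eef_pos: [607.9, 275.2, 101.7]
tool_rot: [3.135, 0.009, 3.1]
force: [-0.5, 0.1, -0.5]
width: 0.2
[607.94708069 275.177685   101.69478866] [3.13545593 0.00889964 3.09976099] [-0.50161888  0.08443542 -0.47290119]
560 4 66.88667677403997
568 13 65.74459210060324
576 18 62.432869458950094
584 14 59.78744191801773
592 14 59.60276011559422
600 12 59.613226522749464
608 12 58.8875653225034
616 6 59.85808177146098
```

View pics/s3c.png

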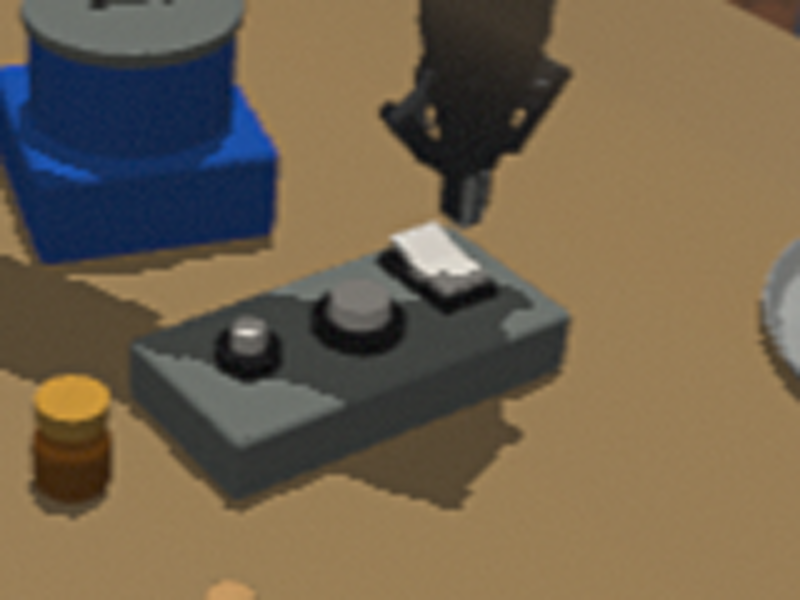

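The rocker is over: its far half lies level (~60 mm in the depth image) and its near half is raised. Next is the large button.

```bash
python3 -m crank '[[[0,-0.6,0,0,0.1,0],[0.05,-0.8,0,0,0,0],[0.05,-0.7,0,0,0,0],[0,-0.2,0,0,0,0],[0,0,0,0,0,0],[0,0,0,0,0,0]]]'
```

```text
clock: 10.13
eef_pos: [599.1, 206.4, 96.1]
tool_rot: [3.136, -0.008, 3.103]
force: [0.3, 0.9, -0.4]
width: -0.1
```

```bash
python3 -m crank '[[[-0.1,-0.1,0.2,0,-0.08,0],[0,0,0.25,0,0,0],[0,0,0,0,0,0],[0,0,0,0,0,0]]]'
```

```text
clock: 10.47
eef_pos: [601.9, 208.2, 80.1]
tool_rot: [3.133, 0.001, 3.108]
force: [0.8, 0.2, 0.2]
width: 0.2
```

```bash
python3 -m crank '[[[0,-0.15,0.2,0,0,0],[0,-0.05,0.2,0,0,0],[0,0,0.2,0,0,0],[0,0,0.12,0,0,0]]]'
```

```text
clock: 10.8
eef_pos: [602.3, 204.4, 62.3]
tool_rot: [3.131, 0.002, 3.11]
force: [-13.6, -4.4, 54.0]
width: 0.2
```

```bash
python3 -m crank '[[[0,0,0.07,0,0,0],[0,0,0.07,0,0,0],[0,0,0.07,0,0,0],[0,0,0.07,0,0,0],[0,0,0.07,0,0,0]]]'; python3 m.py 2>&1 | egrep 'tum|jar|pes|latch|small|^scene'; python3 - <<'E'
from h import *
p=ctrl.get_image('scene'); cv2.imwrite('pics/s4c.png',cv2.resize(p['color'][100:330,90:410,::-1],(800,575)))
s=ctrl.read_state(); print(s['clock'],s['eef_pos'],s['force'])
E
```

```text
clock: 11.22
eef_pos: [602.1, 204.4, 62.9]
tool_rot: [3.128, 0.003, 3.109]
force: [-4.4, -1.0, 17.7]
width: -0.2
    m=box(430,660,-350,-130,172,230); L=w[m]; print(' latch',m.sum(),rect(m),L.min(0),L.max(0)); print('  top end',L[L[:,2]>np.percentile(L[:,2],90)].mean(0), 'pts', L.mean(0), np.linalg.svd(L-L.mean(0))[2])
11.3167 [602.13509616 204.3849639   62.92696263] [-5.8916503  -0.78309421 17.77617332]
```

View pics/s4c.png

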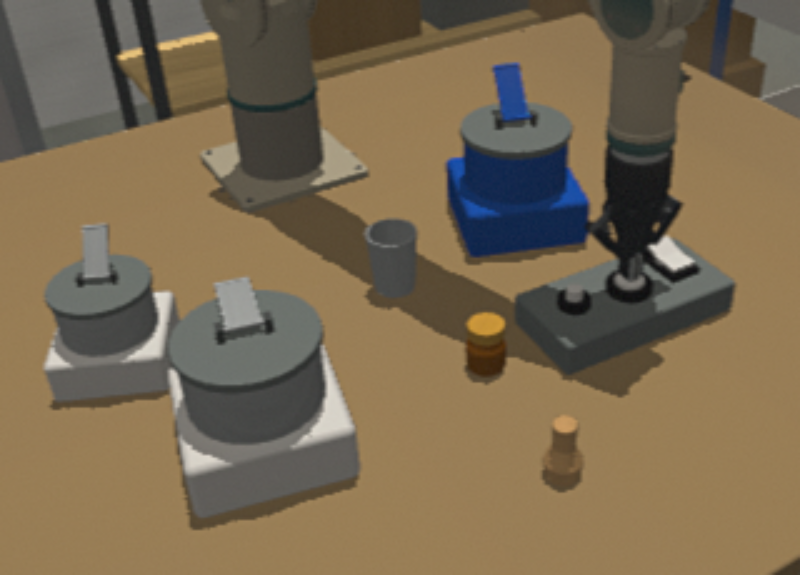

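The latch is flat (px 240,305), the rocker is over, and the large button is held at z = 62.9 mm with 17.8 N. The jar, tumbler and pestle stand at the same pixels as before.

```bash
python3 -c "
from cell import ctrl
print(ctrl.finish_job())"
```

```text
the job is handed in; nothing more can be done
None
```

I handed the job in at about 11.3 s of robot time, with the fingers still holding the large button down. No verdict was reported.

With the gripper shut, I pressed these in order:
- **Latch:** I used the larger white mill and left the blue one and the small white one alone. After the press, depth readings put the latch level at about 164 mm, so it lies flat.
- **Rocker:** the far half reads about level at 59–60 mm and the near half is now raised, so it is fully over.
- **Large button:** at the last check the fingertips were at z = 62.9 mm with about 18 N upward on the tool. The button's stop is at 63 mm.

In the last picture the tumbler, jar and pestle stand where they were, and the fingers stayed clear of the small button.

- **Check that failed:** my last script to re-measure the loose objects crashed, because it looks for a raised latch and there no longer was one. Their positions are therefore confirmed by eye only.
- **Stop forces:** forces peaked at about 54 N on the fingertips when each stop was reached, well under the 120 N wrist limit.

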